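Clip the cupboard key onto its staple

ROBOT

A 6-joint arm with a two-finger parallel gripper is mounted at the origin on the work surface. World frame = base frame: x ahead of the robot, y to its left, z up, the work surface at z = 0. Lengths are in m, angles in rad, forces in N, time in s.
With the tool pointing down it reaches from about 0.35 to 0.925 m from the base axis. Payload 6.4 kg.
Tool frame: the origin (TCP) lies at the centre of the arm's flange, where the gripper is bolted on; the fingertips stand 173 mm ahead of it and the grasp point (between the pads) lies ahead of it (arm.tcp_to_grasp is the z of the grasp point in the tool frame, in m); z points along the fingers, y is the line along which they close (so a half turn about z gives the same grasp; the last joint's range is limited). The gripper opens to 85 mm and grips with 20 to 120 N. Pads are 22 mm wide; open, the fingers measure 114 mm over their backs; the gripper's body (76 mm by 85 mm) begins 54 mm behind the grasp point. The pads swing forward as they close: fully open they stand 13 mm farther back than shut.
Start: joints at [0.977, 0.245, 1.558, -0, 1.339, -0.174], TCP at [0.265, 0.594, 0.405] pointing down, gripper open.
Joint ranges: [-3.13, 3.13], [-1.02, 2.26], [0.13, 2.54], [-0.95, 4.09], [0.21, 2.88], [-2.74, 2.74]. Speed limits (rad/s): [2.57, 2.57, 3.14, 3.14, 3.14, 3.14].

INTERFACE

Orientations are given as a unit quaternion [w, x, y, z].
In Python, from plant import arm, viewer, order gives the robot as it stands. The module is installed in compiled form; this text tells all that it offers.
- The arm moves only by the shell command python3 -m handwheel [OPENING] [FORCE], which reads ROWS from standard input. ROWS is a JSON object whose key "ticks" holds a list of rows, 1 to 8 of them, each of 6 numbers: dx, dy, dz in units of 20 mm, then a rotation vector rx, ry, rz in units of 0.2 rad; each row shifts and turns the commanded pose from where the row before left it, along the tool's axes as they then stand; what a row does not reach is not made up. A row lasts 1/12 s, in which the tool goes at most 0.0417 m and 0.125 rad, less where a joint would pass 70% of its speed; a pose out of reach is approached as far as the arm can. OPENING is the finger opening in m, set as the command begins (- or left out keeps the last). The fingers move at their own pace and stop on an object; FORCE is the grip in N (left out, the last holds). Time passes only in rows, so rows that do not move let the fingers close. It prints the time, the measured TCP pose, the force, the opening and the grip force at its end. Input that does not fit is refused with a message, and nothing moves.
- arm.observe(): the state, without advancing time (a new reading comes with each control period).
- viewer.read_camera(name): name is "scene" or "side" or "wrist"; returns a dict with "image" (384x512x3 uint8, red, green, blue), "fx", "fy", "cx", "cy" (pixels), "rvec" (rotation vector, rad) and "tvec" (3), from world to camera coordinates, as OpenCV has them; the wrist camera has in their place "T_tool_cam" (4x4, takes a point from camera to tool coordinates, whose origin is the TCP and whose axes are the flange's). Camera axes: x right, y down, z forward; pixel columns grow to the right and rows downward; lengths in m; the calibration is good to about 2 mm. A picture is of the moment at which its call begins: read the wrist's pose just before it. There is no depth.
- order.hand_in(): hands the job in; it is judged then, once.
The state is a dict: "t": time; "q": joint angles; "qvel": joint speeds; "tau": joint torques, N m; "ee_pos": TCP position; "orientation": TCP orientation; "ft_force": force on the tool from outside, world axes, zero at the start; "moment": the same for the moment, N m; "width": finger opening in m; "grasp_force": force on a finger pad.
Only numpy, scipy, OpenCV 4.12 (cv2) and the standard library are available. Lean on these libraries where they do the work, as an engineer would, in place of code of your own. Each camera call takes 0.05 s, during which the arm holds its last target. There are 200 camera calls.

TASK

Take the cupboard key on its dark wooden fob and press the sprung gate of its snap hook sideways against the near upright of the steel staple until the upright is inside the hook and the gate has sprung shut behind it. Then tug the hook back along its length, with about 10 N, to prove it is caught, and leave it lying flat on the counter, still clipped on. Never load the slender staple with more than 15 N, and leave the crockery and the spare key where they stand.

Things in the scene. Friction and masses are not known exactly. Their poses are not given: they have to be found in the camera images.
- hook: Cupboard key on a snap hook, about 130 g, lying flat, +z up. Origin: centre of the underside of its dark wooden fob, 54 (x) x 24 (y) x 28 (z) mm: hold it there. A thin steel key sticks out behind, to x -74. Ahead (+x) a level brass loop of 8 mm bar, mid-plane z 14, x 36 to 116, y -21 to 21; inside y -13 to 13, x 36 to 108. Its -y side is the gate, x 40 to 95; then the fixed nose, x 96 on.
- mouth (a point): Best point of the closed gate to press, hook (80, -17, 14) mm. Let the upright meet the gate at hook x 68 to 91, press the hook to its -y. At x 80 the upright is past the nose when its centre is at hook y above -9; the gate hits its stop with it at y -1 (y -5 at x 74, +2 at x 86). Then draw the hook back to its own -x: the upright slides off the gate's tip to the crown and the gate snaps shut.
- crown (a point): Where the centre of the upright seats when the hook is tugged back: hook (104, 0, 14) mm, inside the loop's front bend, whose inner face is at hook x 108.
- gate (a joint): Sprung gate of the hook: 7 mm steel rod pivoted at hook (40, -17, 14) mm, tip at x 95. 0 rad = shut, grows as the tip swings inward (to hook +y), stop at 0.55 rad; cannot open outward. Springs shut; pressing it open takes 1 to 4 N at the upright.
- stand: Key staple fixed to the counter: marble foot 130 x 56 x 6 mm (x -33 to 97) with a dark steel hoop, an upside-down U of 8 mm bar in the x-z plane, 76 mm tall, closed on top. Origin: counter level under the nominal near upright; far upright 60 mm along +x. Approach the near upright from its +y side with the hook's x along the stand's x.
- staple (a point): Nominal centre of the near upright, 14 mm above the counter; turns with the stand. The hoop is clamped in a slot of the foot and really stands up to 8 mm from here, either way along the stand's x; no reading shows this, it must be felt or seen. It does not shift in use and is exact in y.
- tumbler: Bystander: cobalt-blue tumbler, 68 mm wide, 100 mm tall; origin under its centre. Leave alone.
- mug: Bystander: light blue mug, 84 mm wide, 95 mm tall, with a handle; origin under its centre. Leave alone.
- cup: Bystander: orange-red bowl, 90 mm wide, 60 mm tall; origin under its centre. Leave alone.
- sparekey: Bystander: spare key on a pale wooden fob without a hook, 24 mm thick, 100 mm long; origin under its centre. Leave alone.
- jar: Bystander: stoneware jar, 104 mm wide, 125 mm tall; origin under its centre. Leave alone.
Mind the look-alikes: they are no part of the job. What is shaped like the stand but green or yellow is not meant.

How it is judged:
On the way, in this order (a step that is already met when the one before it is completed fails the run):
1. the staple presses the sprung gate open (value of joint gate above 0.25 rad and contact force between hook and stand above 0.5 N), for 0.05 s.
2. with the upright inside and the gate shut again, the hook is tugged back against the staple with more than 7 N (x of staple in the frame of hook between 0.092 and 0.114 m and y of staple in the frame of hook between -0.016 and 0.016 m and value of joint gate below 0.08 rad and contact force between hook and stand above 7 N), for 0.2 s.
At the end, for the whole second after the job is handed in: the staple's near upright is inside the hook's loop, the gate is shut (under 0.08 rad), and the key lies flat on the counter (underside within 12 mm of it, tilt under 0.2 rad), at rest and released (x of staple in the frame of hook between 0.03 and 0.114 m and y of staple in the frame of hook between -0.016 and 0.016 m and value of joint gate below 0.08 rad and height (world z) of hook below 0.012 m and angle between hook's own z axis and vertical below 0.2 rad and linear speed of hook below 0.02 m/s); the robot touches nothing.
It fails at once if the staple is loaded with more than 15 N by anything (contact force between stand and anything else above 15 N).
It fails at once if a bystander is moved more than 20 mm (distance of any of tumbler, mug, cup, sparekey, jar from where it was at the start of the episode above 0.02 m).
It also fails if it takes over 59 s, if anything falls off the work surface, if the arm or the gripper's body presses on something with over 40 N, if the wrist force passes 120 N, or if a joint passes its speed limit or range.

## Working session

There is one attempt and no reset: what is moved stays moved. The work goes in short steps, Python scripts to look and compute and a shell command to move; the robot and the scene stay as the last step left them, time stands still between calls to the robot, and variables do not carry over. Pictures are saved under pics/ and viewed, at most 10 in all, crops included, and the job is handed in when it is done.

```bash
mkdir -p pics
cat > h.py <<'E'
import numpy as np, cv2
from plant import arm, viewer, order
from scipy.spatial.transform import Rotation as R
def pose():
    s=arm.observe(); o=s["orientation"]; return np.array(s["ee_pos"]), R.from_quat([o[1],o[2],o[3],o[0]]), s
def cam(name):
    p,r,_=pose(); c=viewer.read_camera(name)
    K=np.array([[c["fx"],0,c["cx"]],[0,c["fy"],c["cy"]],[0,0,1]])
    if name=="wrist":
        T=np.eye(4);T[:3,:3]=r.as_matrix();T[:3,3]=p; T=T@np.array(c["T_tool_cam"])
        W=np.linalg.inv(T)
    else:
        W=np.eye(4);W[:3,:3]=R.from_rotvec(np.array(c["rvec"]).ravel()).as_matrix();W[:3,3]=np.array(c["tvec"]).ravel()
    return c["image"],K,W
def onplane(K,W,uv,z):
    T=np.linalg.inv(W); d=T[:3,:3]@np.linalg.inv(K)@np.array([uv[0],uv[1],1.]); o=T[:3,3]
    return o+d*(z-o[2])/d[2]
def tri(obs):
    A=np.zeros((3,3));b=np.zeros(3)
    for K,W,uv in obs:
        T=np.linalg.inv(W); d=T[:3,:3]@np.linalg.inv(K)@np.array([uv[0],uv[1],1.]); d/=np.linalg.norm(d)
        P=np.eye(3)-np.outer(d,d); A+=P;b+=P@T[:3,3]
    return np.linalg.solve(A,b)
def proj(K,W,p):
    q=K@(W[:3,:3]@np.asarray(p,float)+W[:3,3]); return q[:2]/q[2]
E
python3 - <<'E'
from h import *
import pickle
d={}
for n in("scene","side","wrist"):
    d[n]=cam(n); 
pickle.dump(d,open("v0.pkl","wb"))
im=np.vstack([np.hstack([d["scene"][0],d["side"][0]])])
cv2.imwrite("pics/a.png",cv2.resize(im,(800,300),interpolation=cv2.INTER_AREA)[:,:,::-1])
cv2.imwrite("pics/s.png",cv2.resize(d["scene"][0],(800,600),interpolation=cv2.INTER_CUBIC)[:,:,::-1])
cv2.imwrite("pics/d.png",cv2.resize(d["side"][0],(800,600),interpolation=cv2.INTER_CUBIC)[:,:,::-1])
p,r,s=pose();print(p,r.as_matrix(),arm.tcp_to_grasp,s["t"])
for n in d: print(n,np.linalg.inv(d[n][2])[:3,3],d[n][1][0,0])
E
```

```text
[0.26483274 0.59341554 0.40384223] [[-9.13171150e-01  4.07575475e-01 -8.26081284e-04]
 [ 4.07576238e-01  9.13170334e-01 -1.24576357e-03]
 [ 2.46610244e-04 -1.47428645e-03 -9.99998883e-01]] 0.1547 0.15
scene [1.27823754 0.71910393 0.76016604] 414.9707810961169
side [-0.14559399 -0.57049468  0.62056526] 403.46369488147855
wrist [0.18638388 0.62766334 0.37318231] 345.416924573941
```

View pics/s.png

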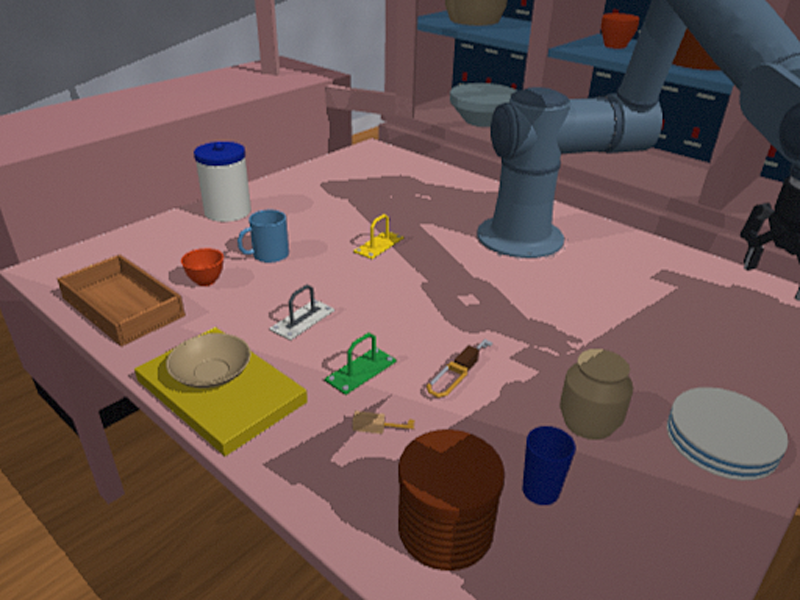

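View pics/d.png

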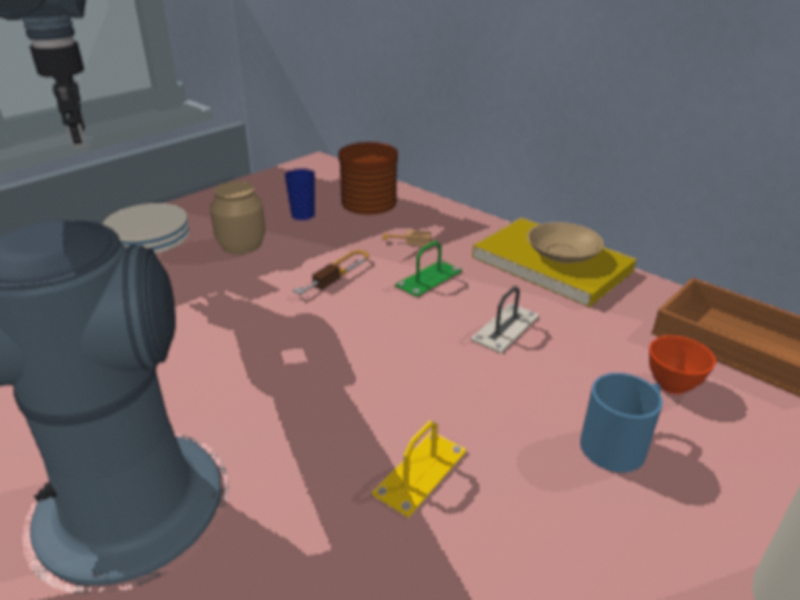

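Scene view (800-px scale): hook with dark fob at (470,357), staple with white marble foot and dark hoop at (301,313). Side view: fob (326,276), staple (506,325). Look-alikes: spare key with pale fob (382,423), green stand (360,368), yellow stand (379,243). I choose the dark fob with the brass loop and the white-footed staple, and check them in a close crop.

Run:
```python
from h import *
import pickle
d=pickle.load(open("v0.pkl","rb"))
def crop(n,u0,v0,w=66,h=50):
    return cv2.resize(d[n][0][v0:v0+h,u0:u0+w],(w*6,h*6),interpolation=cv2.INTER_CUBIC)
a=[crop("scene",262,210),crop("scene",162,175),crop("side",180,155),crop("side",292,177)]
im=np.vstack([np.hstack(a[:2]),np.hstack(a[2:])])
cv2.imwrite("pics/c.png",im[:,:,::-1]); print(im.shape)
```

```text
(600, 792, 3)
```

View pics/c.png

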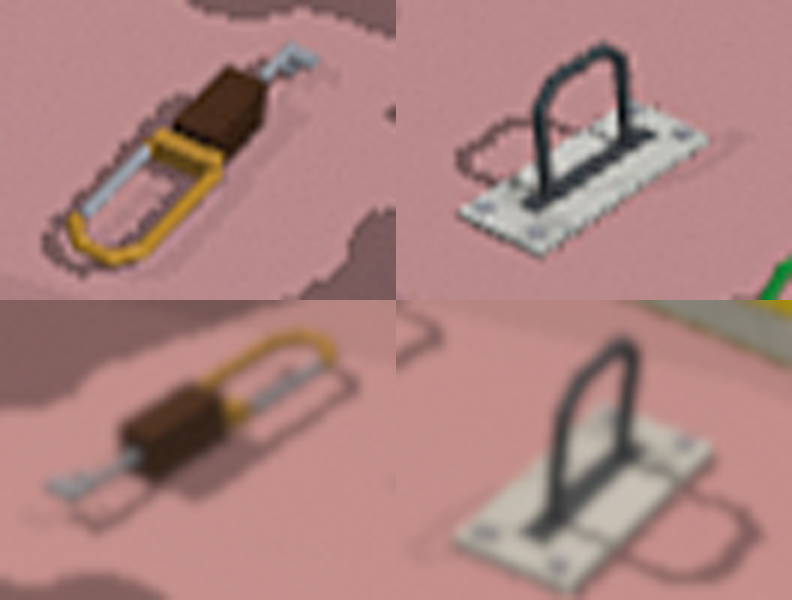

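The crop shows the dark fob, brass loop and silver gate (gate on the upper-left side in the scene), and the white foot with a dark hoop. The uprights' bases are at crop (545,200)/(625,138) in scene and (628,455)/(560,520) in side.

Run:
```python
from h import *
import pickle
d=pickle.load(open("v0.pkl","rb"))
O={"sh":("scene",262,210,0,0),"ss":("scene",162,175,396,0),"dh":("side",180,155,0,300),"ds":("side",292,177,396,300)}
def ob(k,x,y):
    n,u,v,a,b=O[k]; return d[n][1],d[n][2],(u+(x-a+.5)/6-.5,v+(y-b+.5)/6-.5)
def t(name,o1,o2):
    p=tri([o1,o2]); print(name,p.round(4),[np.linalg.norm(proj(o[0],o[1],p)-o[2]).round(2) for o in(o1,o2)])
t("fobtop",ob("sh",217,107),ob("dh",174,416))
t("crown",ob("sh",95,252),ob("dh",322,338))
t("keytip",ob("sh",312,60),ob("dh",58,488))
t("upA(far from scene)",ob("ss",625,138),ob("ds",560,520))
t("upB",ob("ss",545,202),ob("ds",628,455))
t("topA",ob("ss",608,47),ob("ds",577,390))
for nm,(x,y) in {"f1":(461,213),"f2":(543,255),"f3":(708,138),"f4":(635,103)}.items():
    o=ob("ss",x,y); print(nm,onplane(o[0],o[1],o[2],.006).round(4))
for nm,(x,y) in {"g1":(455,540),"g2":(570,590),"g3":(714,450),"g4":(612,408)}.items():
    o=ob("ds",x,y); print(nm,onplane(o[0],o[1],o[2],.006).round(4))
```

```text
fobtop [0.4982 0.2054 0.023 ] [np.float64(0.17), np.float64(0.16)]
crown [0.6109 0.2213 0.0149] [np.float64(0.84), np.float64(0.73)]
keytip [0.4271 0.2095 0.0131] [np.float64(0.65), np.float64(0.69)]
upA(far from scene) [ 0.5772 -0.1248  0.0082] [np.float64(0.72), np.float64(0.9)]
upB [ 0.6412 -0.1155  0.005 ] [np.float64(0.95), np.float64(1.1)]
topA [ 0.585  -0.1224  0.0698] [np.float64(0.29), np.float64(0.36)]
f1 [ 0.6765 -0.1349  0.006 ]
f2 [ 0.6707 -0.0779  0.006 ]
f3 [ 0.5437 -0.0933  0.006 ]
f4 [ 0.548  -0.1462  0.006 ]
g1 [ 0.5395 -0.1009  0.006 ]
g2 [ 0.545  -0.1557  0.006 ]
g3 [ 0.6725 -0.1432  0.006 ]
g4 [ 0.6692 -0.0912  0.006 ]
```

The manual's scale: shifts go in units of 20 mm and turns go in units of 0.2 rad. Converting my numbers, -0.032 m is -1.6, -0.016 m is -0.8, -0.125 rad is -0.625.

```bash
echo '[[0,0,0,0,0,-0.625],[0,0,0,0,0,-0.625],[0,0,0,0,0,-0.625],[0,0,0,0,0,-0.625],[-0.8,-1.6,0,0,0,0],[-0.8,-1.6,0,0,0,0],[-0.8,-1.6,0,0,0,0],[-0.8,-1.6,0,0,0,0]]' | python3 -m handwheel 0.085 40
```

```text
refused: ROWS must be an object with the rows under "ticks". Nothing was moved.
```

Refused on format, not on reach. It needs an object with the rows under "ticks".

```bash
echo '{"ticks": [[0,0,0,0,0,-0.625],[0,0,0,0,0,-0.625],[0,0,0,0,0,-0.625],[0,0,0,0,0,-0.625],[-0.8,-1.6,0,0,0,0],[-0.8,-1.6,0,0,0,0],[-0.8,-1.6,0,0,0,0],[-0.8,-1.6,0,0,0,0]]}' | python3 -m handwheel 0.085 40
echo '{"ticks": [[-0.8,-1.6,0,0,0,0],[-0.8,-1.6,0,0,0,0],[-0.8,-1.6,0,0,0,0],[-0.8,-1.6,0,0,0,0],[-0.8,-1.6,0,0,0,0],[-0.8,-1.6,0,0,0,0],[-0.8,-1.6,0,0,0,0],[-0.8,-1.6,0,0,0,0]]}' | python3 -m handwheel
echo '{"ticks": [[0,0,1,0,0,0],[0,0,1,0,0,0],[0,0,0,0,0,0],[0,0,0,0,0,0]]}' | python3 -m handwheel
python3 - <<'E'
from h import *
import pickle
p,r,s=pose();print(p,r.as_matrix().round(3))
d=cam("wrist");pickle.dump(d,open("v1.pkl","wb"))
cv2.imwrite("pics/w1.png",cv2.resize(d[0],(800,600),interpolation=cv2.INTER_CUBIC)[:,:,::-1])
E
```

```text
t: 0.82
ee_pos: [0.3392, 0.4698, 0.4042]
orientation: [-0.0, -0.041, 0.999, -0.0]
ft_force: [0.2, 0.9, -0.2]
width: 0.0849
grasp_force: 0.0
t: 1.48
ee_pos: [0.4875, 0.2245, 0.4045]
orientation: [-0.0, -0.04, 0.999, 0.0]
ft_force: [0.2, 0.7, 0.7]
width: 0.085
grasp_force: 0.0
t: 1.82
ee_pos: [0.4867, 0.226, 0.3636]
orientation: [-0.002, -0.04, 0.999, -0.0]
ft_force: [-0.2, -0.4, -0.0]
width: 0.0851
grasp_force: 0.0
[0.48667751 0.22601995 0.36356846] [[-0.997 -0.08  -0.003]
 [-0.08   0.997 -0.001]
 [ 0.003 -0.    -1.   ]]
```

View pics/w1.png

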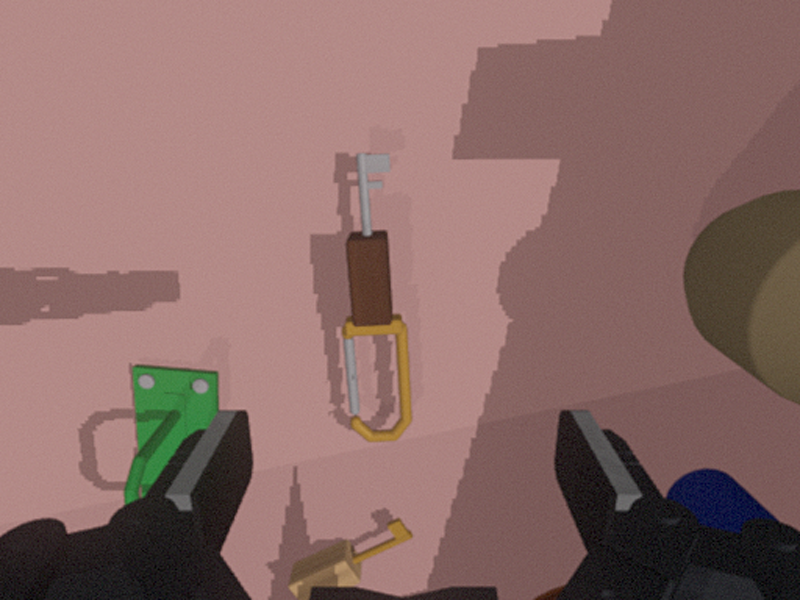

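The wrist picture shows the hook unobstructed: fob top corners at (347,236), (386,231), (391,322), (354,326), crown at (375,440), key tip at (362,155), gate on the image left.

Run:
```python
from h import *
import pickle
d=pickle.load(open("v0.pkl","rb")); w=pickle.load(open("v1.pkl","rb"))
px=lambda x,y:((x+.5)*.64-.5,(y+.5)*.64-.5)
P={}
for n,u,v,z in [("fob1",347,236,.028),("fob2",386,231,.028),("fob3",391,322,.028),("fob4",354,326,.028),("crown",375,440,.014),("key",364,155,.014),("shank",367,235,.014),("loopL",345,330,.014),("loopR",409,330,.014)]:
    P[n]=onplane(w[1],w[2],px(u,v),z); print(n,P[n].round(4))
c=np.mean([P[f"fob{i}"] for i in(1,2,3,4)],0); ax=(P["fob3"]+P["fob4"]-P["fob1"]-P["fob2"]);print("fobc",c,np.arctan2(ax[1],ax[0]))
for a in ((P["crown"]-P["key"]),(P["fob4"]-P["fob1"]),(P["fob3"]-P["fob2"])): print(np.arctan2(a[1],a[0]),np.linalg.norm(a))
S=lambda x,y,k=("scene",262,210,0,0):(d[k[0]][1],d[k[0]][2],(k[1]+(x-k[3]+.5)/6-.5,k[2]+(y-k[4]+.5)/6-.5))
print("tri fobtop", tri([S(217,107),(w[1],w[2],px(369.5,279))]))
D=lambda x,y:S(x,y,("side",180,155,0,300))
print("tri fobtop side", tri([D(174,416),(w[1],w[2],px(369.5,279))]))
```

```text
fob1 [0.4679 0.1917 0.028 ]
fob2 [0.4633 0.2138 0.028 ]
fob3 [0.5186 0.2207 0.028 ]
fob4 [0.523  0.1985 0.028 ]
crown [0.6113 0.2161 0.014 ]
key [0.4233 0.198  0.014 ]
shank [0.4694 0.2024 0.014 ]
loopL [0.5318 0.192  0.014 ]
loopR [0.5285 0.2326 0.014 ]
fobc [0.49320402 0.20619448 0.028     ] 0.12299319078101296
0.09593506902273428 0.18885773541291467
0.12240777286667011 0.055478020233126195
0.12357545473981224 0.05577852859695185
tri fobtop [0.49517525 0.2050035  0.02074664]
tri fobtop side [0.49587312 0.20491198 0.02317098]
```

In the tool's units: 0.03 m is 1.5, -0.0207 m is -1.035, -0.037 rad is -0.185.

```bash
echo '{"ticks": [[-0.22,-1.035,0,0,0,-0.185],[0,0,1.5,0,0,0],[0,0,1.5,0,0,0],[0,0,1.5,0,0,0],[0,0,1.5,0,0,0],[0,0,0,0,0,0],[0,0,0,0,0,0]]}' | python3 -m handwheel
python3 - <<'E'
from h import *
import pickle
p,r,s=pose();print(p,r.as_matrix().round(4))
d=cam("wrist");pickle.dump(d,open("v2.pkl","wb"))
print([proj(d[1],d[2],q)/.64 for q in((.4935,.206,.028),(.6087,.2199,.014))])
cv2.imwrite("pics/w2.png",cv2.resize(d[0],(800,600),interpolation=cv2.INTER_CUBIC)[:,:,::-1])
E
```

```text
t: 2.45
ee_pos: [0.493, 0.2063, 0.2448]
orientation: [-0.001, -0.059, 0.998, -0.0]
ft_force: [1.1, 0.4, 0.2]
width: 0.0849
grasp_force: 0.0
[0.49300124 0.20632898 0.24483081] [[-9.930e-01 -1.178e-01 -1.500e-03]
 [-1.178e-01  9.930e-01 -3.000e-04]
 [ 1.500e-03 -1.000e-04 -1.000e+00]]
[array([402.4985953, 357.0181778]), array([403.20461862, 568.06494386])]
```

View pics/w2.png

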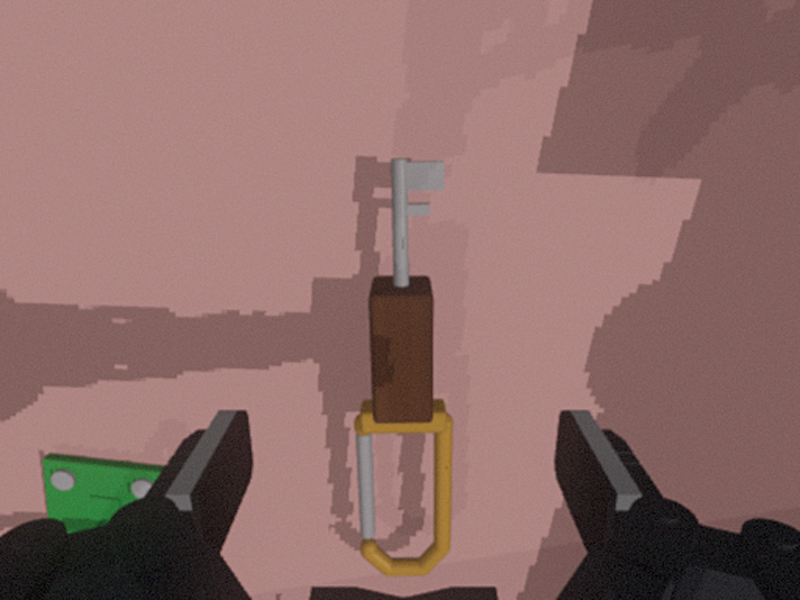

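Fob centred at (402,357), parallel to the pads; the green foot is about 100 mm to the left, clear of the fingers. I'll descend and close.

```bash
python3 - <<'E'
from h import *
import pickle
a=pickle.load(open("v1.pkl","rb"));b=pickle.load(open("v2.pkl","rb"))
px=lambda x,y:((x+.5)*.64-.5,(y+.5)*.64-.5)
for p,q in (((354,326),(372,422)),((391,322),(432,420)),((347,236),(371,293)),((386,231),(431,292))): print(tri([(a[1],a[2],px(*p)),(b[1],b[2],px(*q))]).round(4))
E
echo '{"ticks": [[0,0,1.1,0,0,0],[0,0,1.1,0,0,0],[0,0,1.1,0,0,0],[0,0,0,0,0,0],[0,0,0,0,0,0]]}' | python3 -m handwheel 
echo '{"ticks": [[0,0,0,0,0,0],[0,0,0,0,0,0],[0,0,0,0,0,0],[0,0,0,0,0,0],[0,0,0,0,0,0],[0,0,0,0,0,0],[0,0,0,0,0,0],[0,0,0,0,0,0]]}' | python3 -m handwheel 0 80
```

```text
[0.5244 0.1977 0.0249]
[0.5181 0.2206 0.0295]
[0.4662 0.1921 0.037 ]
[0.462  0.2131 0.0392]
t: 2.92
ee_pos: [0.494, 0.2063, 0.1805]
orientation: [0.001, -0.059, 0.998, 0.0]
ft_force: [0.2, -0.5, -0.4]
width: 0.0848
grasp_force: 0.0
t: 3.58
ee_pos: [0.4937, 0.206, 0.1797]
orientation: [0.001, -0.059, 0.998, 0.0]
ft_force: [-1.6, -1.6, 6.5]
width: 0.0224
grasp_force: 80.1
```

In the tool's units: -0.038 m is -1.9, -0.02 m is -1.

```bash
echo '{"ticks": [[0,0,-1,0,0,0],[0,0,-1.9,0,0,0],[0,0,-1.9,0,0,0],[0,0,-1.9,0,0,0],[0,0,-1.9,0,0,0],[0,0,-0.9,0,0,0]]}' | python3 -m handwheel 
echo '{"ticks": [[-0.16,-1.63,0,0,0,0],[-0.16,-1.63,0,0,0,0],[-0.16,-1.63,0,0,0,0],[-0.16,-1.63,0,0,0,0],[-0.16,-1.63,0,0,0,0],[-0.16,-1.63,0,0,0,0],[-0.16,-1.63,0,0,0,0],[-0.16,-1.63,0,0,0,0]]}' | python3 -m handwheel 
echo '{"ticks": [[0,0,0,0,0,0],[0,0,0,0,0,0],[0,0,0,0,0,0]]}' | python3 -m handwheel
python3 - <<'E'
from h import *
import pickle
p,r,s=pose();print(p,r.as_matrix().round(4))
d=cam("wrist");pickle.dump(d,open("v3.pkl","wb"))
cv2.imwrite("pics/w3.png",cv2.resize(d[0],(800,600),interpolation=cv2.INTER_CUBIC)[:,:,::-1])
E
```

```text
t: 4.08
ee_pos: [0.4938, 0.2061, 0.3739]
orientation: [0.004, -0.059, 0.998, 0.0]
ft_force: [0.4, -0.4, -0.4]
width: 0.0225
grasp_force: 79.1
t: 4.75
ee_pos: [0.5488, -0.0517, 0.3682]
orientation: [-0.001, -0.058, 0.998, 0.0]
ft_force: [0.5, 0.7, -0.9]
width: 0.0222
grasp_force: 79.1
t: 5.0
ee_pos: [0.5487, -0.0498, 0.3681]
orientation: [-0.001, -0.058, 0.998, 0.0]
ft_force: [0.0, -0.6, -1.3]
width: 0.0223
grasp_force: 79.2
[ 0.54871595 -0.04976956  0.36808898] [[-9.932e-01 -1.167e-01 -1.300e-03]
 [-1.167e-01  9.932e-01  7.000e-04]
 [ 1.200e-03  9.000e-04 -1.000e+00]]
```

View pics/w3.png

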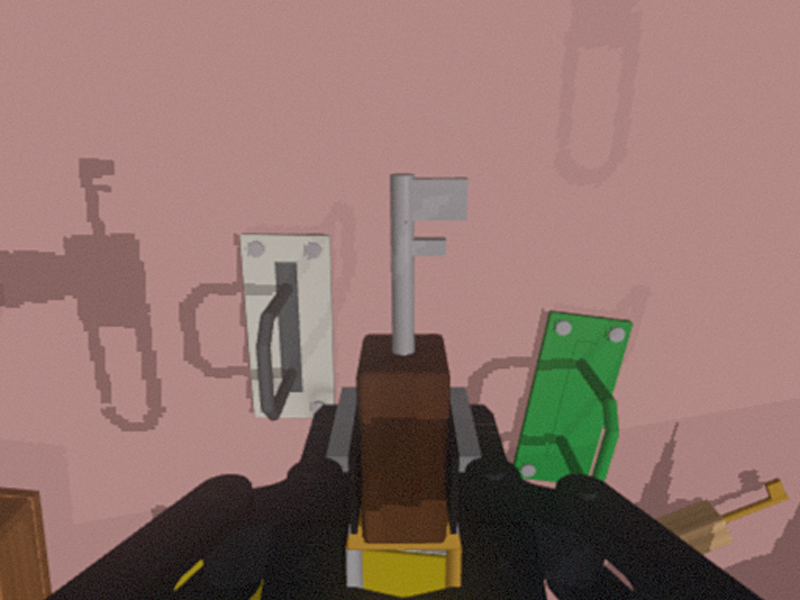

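The staple is at left: foot corners (241,235), (330,234), (255,417), slot (276–302, 262–391). I'll take one enlarged crop for the upright bases.

Run:
```python
from h import *
import pickle
d=pickle.load(open("v3.pkl","rb"))
cv2.imwrite("pics/w3c.png",cv2.resize(d[0][145:271,140:225],None,fx=4.7,fy=4.7,interpolation=cv2.INTER_CUBIC)[:,:,::-1])
```

```text
(no output)
```

View pics/w3c.png

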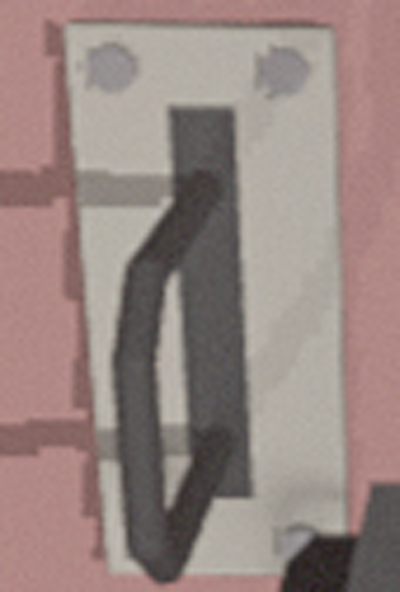

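Run:
```python
from h import *
import pickle
d=pickle.load(open("v3.pkl","rb")); P={}
for n,x,y in [("c1",66,27),("c2",333,29),("c4",108,574),("s1",172,107),("s2",234,108),("s3",250,495),("s4",190,495),("A",205,187),("B",214,444)]:
    P[n]=onplane(d[1],d[2],(140+(x+.5)/4.7-.5,145+(y+.5)/4.7-.5),.006); print(n,P[n].round(4))
ang=lambda v:np.arctan2(v[1],v[0])
print(ang(P["c4"]-P["c1"]),ang(P["c2"]-P["c1"])-np.pi/2,ang(P["s3"]-P["s2"]),ang(P["s4"]-P["s1"]),ang(P["B"]-P["A"]),np.linalg.norm(P["B"]-P["A"]),np.linalg.norm(P["c4"]-P["c1"]),np.linalg.norm(P["c2"]-P["c1"]))
yaw=ang(P["c4"]-P["c1"]); ex=np.array([np.cos(yaw),np.sin(yaw)]); ey=np.array([-ex[1],ex[0]])
for n in P: v=(P[n]-P["c1"])[:2]; print(n,v@ex*1e3-33,v@ey*1e3-28)
```

```text
c1 [ 0.545  -0.1523  0.006 ]
c2 [ 0.5389 -0.0974  0.006 ]
c4 [ 0.6738 -0.1402  0.006 ]
s1 [ 0.5595 -0.1298  0.006 ]
s2 [ 0.5582 -0.1169  0.006 ]
s3 [ 0.6493 -0.1085  0.006 ]
s4 [ 0.6509 -0.1221  0.006 ]
A [ 0.5764 -0.1221  0.006 ]
B [ 0.6373 -0.1173  0.006 ]
0.09359132624989484 0.10894024029449323 0.09183269625883896 0.08424857675079607 0.07931101345586995 0.06106322521087117 0.12941705747606883 0.0552901968277637
c1 -33.0 -28.0
c2 -33.848611157103804 27.28368407004809
c4 96.41705747606883 -28.0
s1 -16.391215663945307 -6.977934443827479
s2 -16.473065416663445 6.065960605936496
s3 74.9764401221874 5.9051345970288125
s4 75.28953608989247 -7.834509664115682
A 1.138174307246949 -0.8726869865555678
B 62.19517339357968 -1.7446593055753645
```

```bash
echo '{"ticks": [[0,0,0,0,0,0.11],[1.48,-0.595,0,0,0,0],[1.48,-0.595,0,0,0,0],[0,0,1.7,0,0,0],[0,0,1.7,0,0,0],[0,0,1.7,0,0,0],[0,0,1.7,0,0,0],[0,0,1.7,0,0,0]]}' | python3 -m handwheel 
echo '{"ticks": [[0,0,0,0,0,0],[0,0,0,0,0,0],[0,0,0,0,0,0]]}' | python3 -m handwheel
cat > st.py <<'E'
from h import *
p,r,s=pose();m=r.as_matrix();yaw=np.arctan2(-m[1,0],-m[0,0])
U=np.array([.5763,-.1212]);ex=np.array([np.cos(yaw),np.sin(yaw)]);ey=np.array([-ex[1],ex[0]])
v=U-p[:2];f=np.array(s["ft_force"])
print("p",p.round(4),"yaw",yaw.round(4),"U in hook mm",(v@ex*1e3).round(1),(v@ey*1e3).round(1),"F hook x,y,z",(f[:2]@ex).round(2),(f[:2]@ey).round(2),f[2].round(2),"tilt",m[:,2].round(4),s["t"])
E
python3 st.py
```

```text
t: 5.72
ee_pos: [0.4922, -0.0783, 0.1977]
orientation: [0.001, -0.048, 0.999, -0.0]
ft_force: [-0.5, -0.2, -2.0]
width: 0.0222
grasp_force: 79.3
t: 5.97
ee_pos: [0.4933, -0.0792, 0.2006]
orientation: [0.001, -0.048, 0.999, -0.001]
ft_force: [-0.6, -0.9, -0.1]
width: 0.0221
grasp_force: 79.2
p [ 0.4933 -0.0792  0.2006] yaw 0.0959 U in hook mm 78.6 -49.7 F hook x,y,z -0.73 -0.83 -0.12 tilt [ 0.0028 -0.0011 -1.    ] 5.9667
```

```bash
echo '{"ticks": [[0,0,0.5,0,0,0],[0,0,0.35,0,0,0],[0,-0.4,0,0,0,0],[0,-0.4,0,0,0,0],[0,0,0,0,0,0],[0,0,0,0,0,0]]}' | python3 -m handwheel; python3 st.py
for i in 1 2 ; do echo '{"ticks": [[0,-0.1,0,0,0,0],[0,0,0,0,0,0],[0,0,0,0,0,0]]}' | python3 -m handwheel >/dev/null; python3 st.py; done
```

```text
t: 6.47
ee_pos: [0.4942, -0.0962, 0.1822]
orientation: [0.001, -0.047, 0.999, -0.0]
ft_force: [-0.3, 0.7, -1.0]
width: 0.0222
grasp_force: 79.2
p [ 0.4942 -0.0962  0.1822] yaw 0.0939 U in hook mm 79.4 -32.6 F hook x,y,z -0.25 0.73 -1.03 tilt [ 1.1e-03 -4.0e-04 -1.0e+00] 6.4667
p [ 0.4941 -0.0974  0.1818] yaw 0.0951 U in hook mm 79.6 -31.5 F hook x,y,z 0.11 -0.52 -1.61 tilt [ 1.e-04 -0.e+00 -1.e+00] 6.7167
p [ 0.4943 -0.0993  0.1817] yaw 0.0952 U in hook mm 79.6 -29.6 F hook x,y,z 0.17 0.28 -1.74 tilt [ 0.  0. -1.] 6.9667
```

In the tool's units: -0.002 m is -0.1.

```bash
echo '{"ticks": [[0,-0.1,0,0,0,0],[0,0,0,0,0,0],[0,0,0,0,0,0]]}' | python3 -m handwheel >/dev/null; python3 st.py
echo '{"ticks": [[0,-0.1,0,0,0,0],[0,0,0,0,0,0],[0,0,0,0,0,0]]}' | python3 -m handwheel >/dev/null; python3 st.py
echo '{"ticks": [[0,-0.1,0,0,0,0],[0,0,0,0,0,0],[0,0,0,0,0,0]]}' | python3 -m handwheel >/dev/null; python3 st.py
echo '{"ticks": [[0,-0.1,0,0,0,0],[0,0,0,0,0,0],[0,0,0,0,0,0]]}' | python3 -m handwheel >/dev/null; python3 st.py
echo '{"ticks": [[0,-0.1,0,0,0,0],[0,0,0,0,0,0],[0,0,0,0,0,0]]}' | python3 -m handwheel >/dev/null; python3 st.py
```

```text
p [ 0.4945 -0.1014  0.1817] yaw 0.0951 U in hook mm 79.6 -27.5 F hook x,y,z 0.32 -0.2 -1.25 tilt [-0.  0. -1.] 7.2167
p [ 0.4947 -0.1034  0.1817] yaw 0.0951 U in hook mm 79.6 -25.5 F hook x,y,z 0.87 0.14 -1.13 tilt [ 0. -0. -1.] 7.4667
p [ 0.4948 -0.1054  0.1817] yaw 0.0951 U in hook mm 79.6 -23.5 F hook x,y,z 0.35 0.71 -1.41 tilt [-1.e-04  1.e-04 -1.e+00] 7.7167
p [ 0.4949 -0.1073  0.1816] yaw 0.0952 U in hook mm 79.7 -21.6 F hook x,y,z -1.01 1.26 0.01 tilt [-4.e-04  3.e-04 -1.e+00] 7.9667
p [ 0.4951 -0.1093  0.1816] yaw 0.0952 U in hook mm 79.7 -19.6 F hook x,y,z -1.14 1.53 -1.3 tilt [-4.e-04  2.e-04 -1.e+00] 8.2167
```

```bash
echo '{"ticks": [[0,-0.1,0,0,0,0],[0,-0.1,0,0,0,0],[0,0,0,0,0,0],[0,0,0,0,0,0]]}' | python3 -m handwheel >/dev/null; python3 st.py
echo '{"ticks": [[0,-0.1,0,0,0,0],[0,-0.05,0,0,0,0],[0,0,0,0,0,0],[0,0,0,0,0,0]]}' | python3 -m handwheel >/dev/null; python3 st.py
echo '{"ticks": [[0,-0.1,0,0,0,0],[0,0,0,0,0,0],[0,0,0,0,0,0]]}' | python3 -m handwheel >/dev/null; python3 st.py
echo '{"ticks": [[0,-0.1,0,0,0,0],[0,0,0,0,0,0],[0,0,0,0,0,0]]}' | python3 -m handwheel >/dev/null; python3 st.py
```

```text
p [ 0.4956 -0.1134  0.1817] yaw 0.095 U in hook mm 79.6 -15.5 F hook x,y,z -0.03 2.63 -0.65 tilt [ 1.e-04  1.e-04 -1.e+00] 8.55
p [ 0.4959 -0.1163  0.1817] yaw 0.0951 U in hook mm 79.6 -12.5 F hook x,y,z 0.03 2.78 -0.85 tilt [ 1.e-04  0.e+00 -1.e+00] 8.8833
p [ 0.496  -0.1183  0.1816] yaw 0.0951 U in hook mm 79.7 -10.5 F hook x,y,z -0.01 2.52 -0.15 tilt [-4.e-04  1.e-04 -1.e+00] 9.1333
p [ 0.4961 -0.1203  0.1816] yaw 0.0951 U in hook mm 79.7 -8.5 F hook x,y,z 0.38 2.88 -1.82 tilt [-5.e-04  1.e-04 -1.e+00] 9.3833
```

In the tool's units: -0.002 m is -0.1.

```bash
echo '{"ticks": [[0,-0.1,0,0,0,0],[0,0,0,0,0,0],[0,0,0,0,0,0]]}' | python3 -m handwheel >/dev/null; python3 st.py
echo '{"ticks": [[0,-0.075,0,0,0,0],[0,0,0,0,0,0],[0,0,0,0,0,0]]}' | python3 -m handwheel >/dev/null; python3 st.py
python3 - <<'E'
from h import *
d=cam("scene")
u=proj(d[1],d[2],(.5763,-.1212,.02)).round().astype(int);print(u)
x,y=u[0]-50,u[1]-38
cv2.imwrite("pics/e.png",cv2.resize(d[0][y:y+75,x:x+100],(800,600),interpolation=cv2.INTER_CUBIC)[:,:,::-1])
E
```

```text
p [ 0.4964 -0.1223  0.1816] yaw 0.0951 U in hook mm 79.7 -6.5 F hook x,y,z -0.53 2.62 -0.76 tilt [-5.e-04  1.e-04 -1.e+00] 9.6333
p [ 0.4965 -0.1238  0.1817] yaw 0.0952 U in hook mm 79.6 -5.0 F hook x,y,z -0.27 2.16 -0.83 tilt [-3.e-04  1.e-04 -1.e+00] 9.8833
[200 195]
```

View pics/e.png

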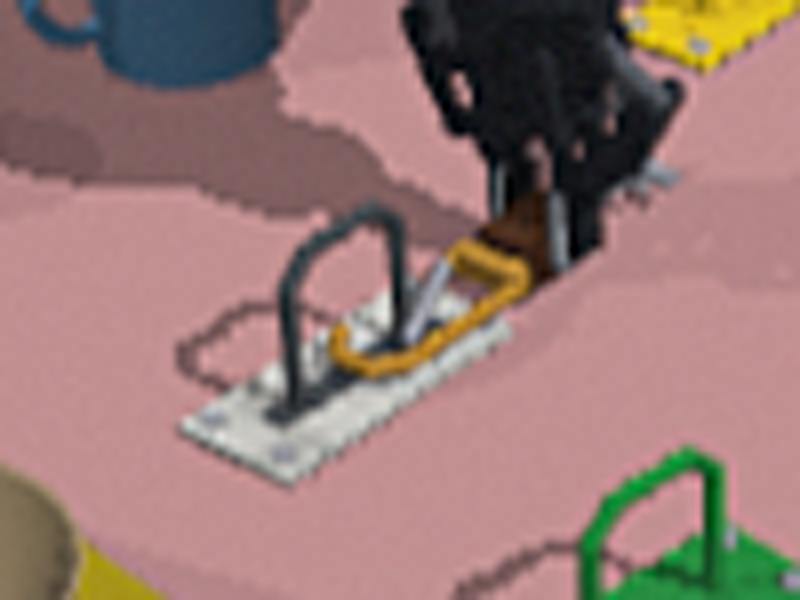

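The upright (400,335) stands inside the loop with the gate swung inward. I'll draw the hook back.

In the tool's units: 0.004 m is 0.2, -0.001 m is -0.05.

```bash
echo '{"ticks": [[0.2,0,0,0,0,0],[0.2,0,0,0,0,0],[0.2,-0.05,0,0,0,0],[0,0,0,0,0,0],[0,0,0,0,0,0]]}' | python3 -m handwheel >/dev/null; python3 st.py
echo '{"ticks": [[0.15,-0.05,0,0,0,0],[0.15,-0.05,0,0,0,0],[0,0,0,0,0,0],[0,0,0,0,0,0]]}' | python3 -m handwheel >/dev/null; python3 st.py
echo '{"ticks": [[0.1,-0.05,0,0,0,0],[0,0,0,0,0,0],[0,0,0,0,0,0]]}' | python3 -m handwheel >/dev/null; python3 st.py
echo '{"ticks": [[0.05,-0.05,0,0,0,0],[0,0,0,0,0,0],[0,0,0,0,0,0]]}' | python3 -m handwheel >/dev/null; python3 st.py
```

```text
p [ 0.4842 -0.126   0.1815] yaw 0.0948 U in hook mm 92.2 -4.0 F hook x,y,z -2.11 1.09 -1.19 tilt [-1.2e-03  1.0e-04 -1.0e+00] 10.35
p [ 0.4784 -0.1286  0.1815] yaw 0.0949 U in hook mm 98.1 -1.9 F hook x,y,z -3.7 0.37 0.29 tilt [-1.7e-03  1.0e-04 -1.0e+00] 10.6833
p [ 0.4774 -0.1299  0.182 ] yaw 0.0948 U in hook mm 99.2 -0.7 F hook x,y,z 0.2 0.01 -0.87 tilt [ 1.6e-03 -7.0e-04 -1.0e+00] 10.9333
p [ 0.4763 -0.1308  0.1818] yaw 0.0951 U in hook mm 100.5 0.0 F hook x,y,z 0.81 -0.24 -0.14 tilt [ 5.e-04 -2.e-04 -1.e+00] 11.1833
```

The force dropped from 3.7 N to 0, so the gate has snapped shut. Next, the tug in small steps.

```bash
for i in 1; do echo '{"ticks": [[0.05,0,0,0,0,0],[0,0,0,0,0,0],[0,0,0,0,0,0]]}' | python3 -m handwheel >/dev/null; python3 st.py; done
echo '{"ticks": [[0.05,0,0,0,0,0],[0,0,0,0,0,0],[0,0,0,0,0,0]]}' | python3 -m handwheel >/dev/null; python3 st.py
echo '{"ticks": [[0.05,0,0,0,0,0],[0,0,0,0,0,0],[0,0,0,0,0,0]]}' | python3 -m handwheel >/dev/null; python3 st.py
```

```text
p [ 0.4751 -0.1308  0.1817] yaw 0.0952 U in hook mm 101.6 -0.1 F hook x,y,z 0.85 0.72 -1.18 tilt [ 0. -0. -1.] 11.4333
p [ 0.4741 -0.1309  0.1817] yaw 0.0952 U in hook mm 102.6 -0.1 F hook x,y,z 0.15 0.97 -1.73 tilt [-0.  0. -1.] 11.6833
p [ 0.4731 -0.131   0.1817] yaw 0.0951 U in hook mm 103.6 -0.1 F hook x,y,z 0.59 0.13 -1.78 tilt [-0.  0. -1.] 11.9333
```

In the tool's units: 0.0005 m is 0.025.

```bash
echo '{"ticks": [[0.025,0,0,0,0,0],[0,0,0,0,0,0]]}' | python3 -m handwheel >/dev/null; python3 st.py
echo '{"ticks": [[0.025,0,0,0,0,0],[0,0,0,0,0,0]]}' | python3 -m handwheel >/dev/null; python3 st.py
echo '{"ticks": [[0.025,0,0,0,0,0],[0,0,0,0,0,0]]}' | python3 -m handwheel >/dev/null; python3 st.py
echo '{"ticks": [[0.025,0,0,0,0,0],[0,0,0,0,0,0]]}' | python3 -m handwheel >/dev/null; python3 st.py
```

```text
p [ 0.4726 -0.131   0.1817] yaw 0.0952 U in hook mm 104.2 -0.1 F hook x,y,z 0.2 0.26 -0.93 tilt [-1.e-04  0.e+00 -1.e+00] 12.1
p [ 0.4721 -0.1311  0.1817] yaw 0.0952 U in hook mm 104.6 -0.1 F hook x,y,z 0.38 -0.06 -1.37 tilt [-0. -0. -1.] 12.2667
p [ 0.4716 -0.1311  0.1817] yaw 0.0952 U in hook mm 105.2 -0.1 F hook x,y,z 0.09 0.52 -1.51 tilt [-1.e-04  1.e-04 -1.e+00] 12.4333
p [ 0.4711 -0.1312  0.1817] yaw 0.0952 U in hook mm 105.7 -0.1 F hook x,y,z -0.34 0.05 -0.27 tilt [-1.e-04  0.e+00 -1.e+00] 12.6
```

In the tool's units: 0.0005 m is 0.025.

```bash
echo '{"ticks": [[0.025,0,0,0,0,0],[0,0,0,0,0,0]]}' | python3 -m handwheel >/dev/null; python3 st.py
echo '{"ticks": [[0.025,0,0,0,0,0],[0,0,0,0,0,0]]}' | python3 -m handwheel >/dev/null; python3 st.py
echo '{"ticks": [[0.025,0,0,0,0,0],[0,0,0,0,0,0]]}' | python3 -m handwheel >/dev/null; python3 st.py
echo '{"ticks": [[0.025,0,0,0,0,0],[0,0,0,0,0,0]]}' | python3 -m handwheel >/dev/null; python3 st.py
```

```text
p [ 0.4706 -0.1312  0.1817] yaw 0.0952 U in hook mm 106.2 -0.1 F hook x,y,z -1.78 -0.44 -0.69 tilt [-1.e-04  0.e+00 -1.e+00] 12.7667
p [ 0.4702 -0.1313  0.1817] yaw 0.0952 U in hook mm 106.5 -0.0 F hook x,y,z 0.38 -0.23 -0.98 tilt [ 5.e-04 -1.e-04 -1.e+00] 12.9333
p [ 0.47   -0.1313  0.1819] yaw 0.0952 U in hook mm 106.8 -0.0 F hook x,y,z 3.47 0.68 -2.1 tilt [ 1.3e-03 -2.0e-04 -1.0e+00] 13.1
p [ 0.4697 -0.1314  0.182 ] yaw 0.0951 U in hook mm 107.1 0.0 F hook x,y,z 5.3 0.53 -2.72 tilt [ 2.2e-03 -4.0e-04 -1.0e+00] 13.2667
```

In the tool's units: 0.0005 m is 0.025.

```bash
echo '{"ticks": [[0.025,0,0,0,0,0],[0,0,0,0,0,0],[0,0,0,0,0,0]]}' | python3 -m handwheel >/dev/null; python3 st.py
echo '{"ticks": [[0.025,0,0,0,0,0],[0,0,0,0,0,0],[0,0,0,0,0,0]]}' | python3 -m handwheel >/dev/null; python3 st.py
```

```text
p [ 0.4694 -0.1314  0.1821] yaw 0.0952 U in hook mm 107.3 0.0 F hook x,y,z 7.34 1.34 -4.07 tilt [ 3.1e-03 -6.0e-04 -1.0e+00] 13.5167
p [ 0.4692 -0.1315  0.1823] yaw 0.0951 U in hook mm 107.6 0.1 F hook x,y,z 9.2 2.19 -4.42 tilt [ 4.2e-03 -8.0e-04 -1.0e+00] 13.7667
```

In the tool's units: 0.0002 m is 0.01.

```bash
echo '{"ticks": [[0.01,0,0,0,0,0],[0,0,0,0,0,0],[0,0,0,0,0,0],[0,0,0,0,0,0],[0,0,0,0,0,0]]}' | python3 -m handwheel >/dev/null; python3 st.py
echo '{"ticks": [[0,0,0,0,0,0],[0,0,0,0,0,0],[0,0,0,0,0,0]]}' | python3 -m handwheel >/dev/null; python3 st.py
```

```text
p [ 0.4691 -0.1315  0.1823] yaw 0.0952 U in hook mm 107.7 0.0 F hook x,y,z 9.05 1.38 -5.87 tilt [ 4.5e-03 -8.0e-04 -1.0e+00] 14.1833
p [ 0.4691 -0.1315  0.1823] yaw 0.0951 U in hook mm 107.7 0.1 F hook x,y,z 10.02 2.98 -5.29 tilt [ 4.6e-03 -8.0e-04 -1.0e+00] 14.4333
```

In the tool's units: -0.0025 m is -0.125, -0.002 m is -0.1.

```bash
echo '{"ticks": [[-0.1,0,0,0,0,0],[-0.125,0,0,0,0,0],[0,0,0,0,0,0],[0,0,0,0,0,0]]}' | python3 -m handwheel >/dev/null; python3 st.py
echo '{"ticks": [[0,0,0.05,0,0,0],[0,0,0.05,0,0,0],[0,0,0,0,0,0],[0,0,0,0,0,0]]}' | python3 -m handwheel >/dev/null; python3 st.py
echo '{"ticks": [[0,0,0.025,0,0,0],[0,0,0,0,0,0],[0,0,0,0,0,0]]}' | python3 -m handwheel >/dev/null; python3 st.py
```

```text
p [ 0.4723 -0.131   0.1815] yaw 0.0953 U in hook mm 104.5 -0.1 F hook x,y,z -0.75 0.02 -0.87 tilt [-9.e-04  2.e-04 -1.e+00] 14.7667
p [ 0.4724 -0.1311  0.1797] yaw 0.0952 U in hook mm 104.4 -0.0 F hook x,y,z -1.72 0.28 2.01 tilt [-5.e-04  0.e+00 -1.e+00] 15.1
p [ 0.4725 -0.1312  0.1797] yaw 0.0954 U in hook mm 104.3 0.0 F hook x,y,z -4.3 1.2 6.88 tilt [-9.e-04  1.e-04 -1.e+00] 15.35
```

In the tool's units: -0.0005 m is -0.025.

```bash
echo '{"ticks": [[0,0,-0.025,0,0,0],[0,0,0,0,0,0],[0,0,0,0,0,0],[0,0,0,0,0,0],[0,0,0,0,0,0],[0,0,0,0,0,0],[0,0,0,0,0,0]]}' | python3 -m handwheel 0.08 20
echo '{"ticks": [[0,0,-0.5,0,0,0],[0,0,-1,0,0,0],[0,0,-1.5,0,0,0],[0,0,-1.5,0,0,0],[0,0,-1.5,0,0,0],[0,0,0,0,0,0],[0,0,0,0,0,0],[0,0,0,0,0,0]]}' | python3 -m handwheel
python3 - <<'E'
from h import *
o=[]
d=cam("scene");u=proj(d[1],d[2],(.5463,-.1212,.02)).round().astype(int)
x,y=u[0]-50,u[1]-50;o.append(cv2.resize(d[0][y:y+100,x:x+100],(400,400),interpolation=cv2.INTER_CUBIC))
d=cam("wrist");o.append(cv2.resize(d[0],(400,300))); o[1]=np.vstack([o[1],np.zeros((100,400,3),np.uint8)])
cv2.imwrite("pics/f.png",np.hstack(o)[:,:,::-1])
E
```

```text
t: 15.93
ee_pos: [0.4725, -0.131, 0.1796]
orientation: [-0.0, -0.048, 0.999, 0.0]
ft_force: [-0.2, 0.1, -0.1]
width: 0.0801
grasp_force: 0.0
t: 16.6
ee_pos: [0.4722, -0.1309, 0.2997]
orientation: [-0.0, -0.048, 0.999, 0.0]
ft_force: [0.2, 0.0, 0.1]
width: 0.0801
grasp_force: 0.0
```

View pics/f.png

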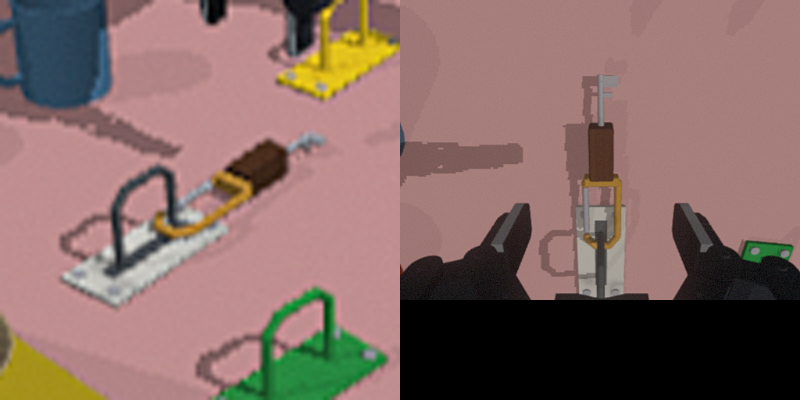

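The hook lies flat with the upright in the loop's front bend and the gate straight (wrist half (587,210), scene half (175,215)). The gripper is clear, so I'm handing in.

```bash
python3 -c "
from plant import order
print(order.hand_in())"
```

```text
the job is handed in; nothing more can be done
None
```

The hook is clipped on the near upright with the gate shut, was tugged at about 10 N, and lies flat and released on the counter; the job is handed in, but the hand-in gave no verdict.

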